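# Load the fittings canister and hold its bayonet lid half-turned

### The arm

A 6-joint arm with a two-finger parallel gripper is mounted at the origin on the work surface. World frame = base frame: x ahead of the robot, y to its left, z up, the work surface at z = 0. Lengths are in mm, angles in degrees, forces in N, time in s.
With the tool pointing down it reaches from about 300 to 850 mm from the base axis. Payload 4.2 kg.
Tool frame: the origin (TCP) lies on the front face of the gripper's body, between the roots of the fingers; the fingertips stand 78 mm ahead of it and the grasp point (between the pads) lies 60 mm ahead of it; x points along the fingers, y is the direction in which the jaws open and shut, and the axes are right-handed (so a half turn about x gives the same grasp; the last joint's range is limited). The gripper opens to 91 mm and grips with 3 to 60 N. Pads are 32 mm wide; open, the fingers measure 118 mm over their backs; the gripper's body (76 mm by 178 mm) begins 60 mm behind the grasp point.
Start: joints at [-66.864, 18.312, 89.639, -0, 72.044, -1.146], TCP at [236.458, -524.14, 292.276] pointing down, gripper open.
Joint ranges: [-177.97, 177.97], [-48.28, 115.42], [12.27, 149.76], [-77.06, 257.06], [2.81, 150.46], [-146.56, 146.56]. Speed limits (degrees/s): [147.25, 147.25, 180, 180, 180, 180].

### API

Orientations are given as [roll, pitch, yaw] about the fixed x, y, z axes, in that order (R = Rz(yaw) Ry(pitch) Rx(roll)).
In Python, from workcell import status, viewer, env gives the robot as it stands. The module is installed in compiled form; this text tells all that it offers.
- The arm moves only by the tool move_arm, never from a script. Its argument "moves" is a list of rows, each a list of 3 entries, a list of its own where there are three numbers: the shift along the tool's x, y, z in cm, then the turn about the tool's x in rad, then the gripper's target within -1 to 1 (fully open at 1, half-way at 0, shut at -1). A call has 1 to 20 rows; each row is the pose to reach, as a shift and turn from the pose commanded when the call began, along the tool's axes at that moment; what a row does not reach only later rows make up. A row lasts 1/8 s, in which the tool goes at most 62.5 mm and 10.7 degrees, less where a joint would pass 70% of its speed; a pose out of reach is approached as far as the arm can. A call with a gripper value outside its range is refused whole. The fingers move at their own pace and stop on an object; "force" is the grip in N (left out, the last holds). Time passes only in rows, so rows that repeat a pose let the fingers close. It gives the time, the measured TCP pose, the force and the opening at its end, in the units of the state.
- status.state(): the state, without advancing time (a new reading comes with each control period).
- viewer.grab_frame(name): name is "side" or "top"; returns the picture (400x640x3 uint8, red, green, blue); there is no depth.
- viewer.get_calibration(name): a dict with "camera_matrix" (3x3 intrinsics, pixels), "D" ([k1, k2, p1, p2, k3] as OpenCV has them; the pictures are not rectified), "eye" and "rotation" of the camera in the world. Camera axes: x right, y down, z forward; pixel columns grow to the right and rows downward; lengths in mm; the calibration is good to about 2 mm. A picture is of the moment at which its call begins. get_calibration takes no time and is no camera call.
- env.job_done(): hands the job in, once; it reports no verdict.
The state is a dict: "time_s": time; "qpos": joint angles; "qvel": joint speeds; "effort": joint torques, N m; "ee_pos": TCP position; "ee_rot": TCP orientation; "force": force on the tool from outside, world axes, zero at the start; "torque": the same for the moment, N m; "gripper_width": finger opening in mm.
Only numpy, scipy, OpenCV 4.12 (cv2) and the standard library are available. Lean on these libraries where they do the work, as an engineer would, in place of code of your own. Each camera call takes 0.05 s, during which the arm holds its last target.

### The job

Put the three loose fittings (levelling foot, door buffer and angle bracket) into the steel canister. Then insert its bayonet lid all the way down through the gaps in the collar and twist it clockwise (seen from above) to half of its travel, well short of the lock click. Finish while still gripping the lid at that half-way position (a seal tie is threaded there), and leave the screwdriver, tape roll and carton where they are.

Things in the scene. Friction and masses are not known exactly. Their poses are not given: they have to be found in the camera images.
- canister: Upright round steel can screwed to the bench (cannot move), 100 mm outside diameter on a 124 mm foot disc, rim 125 mm high. Origin: centre of its underside; z up. Inside 94 mm wide, floor 7 mm above the bench. A long rib sticks out 16 mm under each of the two gaps in its collar, at the canister's +x and -x; the can is the same after a half turn.
- canister_mouth (a point): Centre of the mouth, on the canister's axis at rim height (125 mm), axes as the canister. A 6 mm thick aluminium collar flange, its top the rim, narrows the opening to 78 mm diameter, except at two gaps, one facing the other, about 21 mm wide, at the canister's +x and -x, that let the lid's lugs through.
- halfway_rib (a point): Outer top end of a short outside rib, 59 mm radius, 123 mm height, 0.655 rad clockwise (from above) of the +x gap: it marks half travel (another lies a half turn away). The inserted lid turns clockwise only (a stop allows 0.2 rad back): freely to about 0.84 rad, where sprung click balls resist its lugs; past 1.2 rad it clicks and locks; stop at 1.31 rad = full travel.
- lid: Loose bayonet lid, about 180 g, starts standing on its plug. Origin: centre of the plug's underside; z up. Plug 72 mm diameter, 0 to 16 mm height; cap disc 104 mm diameter, 16 to 22 mm. Two lugs on the plug, 12 mm wide, 2 to 8 mm high, reach to 43.5 mm radius along the lid's +x and -x; same after a half turn. Fully in, the cap rests on the rim: origin 109 mm above the canister's.
- lid_bar (a point): Point to grip, 46 mm above the lid's origin, on its axis: in the straight aluminium bar on the cap, 72 mm long along the lid's x (over the lugs), 18 mm wide (y), from 22 to 56 mm above the lid's origin. With the bar along the canister's x the lugs fit the gaps; when fully in they have 2 mm of play below the flange.
- levelling_foot: Cabinet levelling foot standing on its base: black rubber disc 40 mm diameter and 10 mm high, a 22 mm nut above it to 15 mm, and an upright steel stem 16 mm diameter up to 52 mm height. Origin: centre of the underside; z up. 70 g.
- door_buffer: Black rubber door buffer, a slightly tapered plug 34 mm diameter at the foot, 32 mm at 26 mm height, 26 mm at its 34 mm high top, standing. Origin: centre of the underside; z up. 50 g.
- angle_bracket: Thick aluminium L bracket standing on one leg: the foot leg lies on the bench, 44 mm long along its x axis (-22 to +22 mm), 24 mm wide (y), 8 mm thick; the upright leg is 8 mm thick, from x = -22 to -14 mm, 24 mm wide, up to 45 mm height. Origin: centre of the foot leg's underside; z up. 50 g.
- screwdriver: Bystander: screwdriver lying on the bench beyond the canister. Leave it alone. Origin near the middle of its underside.
- tape_roll: Bystander: roll of paper tape lying flat, 90 mm outside diameter, 25 mm high, beyond the canister. Leave it alone. Origin: centre of the underside.
- hinge_carton: Bystander: closed cardboard carton 60 x 90 x 35 mm. Leave it alone. Origin: centre of the underside.

How it is judged:
By the outcome, as a careful person would: the job done as asked, in the order asked, and still so for the second after the job is handed in, while the arm keeps its last pose, push and grip.
It also fails if it takes over 72 s, if anything falls off the work surface, if the arm or the gripper's body presses on something with over 40 N, if the wrist force passes 120 N, or if a joint passes its speed limit or range.

## Working session

There is one attempt and no reset: what is moved stays moved. The work goes in short steps, Python scripts to look and compute and a tool call to move; the robot and the scene stay as the last step left them, time stands still between calls to the robot, and variables do not carry over. Pictures are saved under pics/ and viewed, and the job is handed in when it is done.

Besides the shell and the picture viewer there is one more tool, called after ">>>" as name(argument=value, ...) on one line, values as JSON. move_arm: Moves the arm, as the interface text tells. Its arguments: {"type":"object","properties":{"moves":{"type":"array","items":{"type":"array"}},"force":{"type":"number"}},"required":["moves"]}

```bash
mkdir -p pics; ls
python3 - <<'E'
from workcell import status, viewer, env
import cv2
print(status.state())
for n in("side","top"):
    f=viewer.grab_frame(n); cv2.imwrite(f"pics/{n}0.png",f[:,:,::-1])
    print(n,viewer.get_calibration(n))
E
```

```text
pics
{'time_s': 0.0, 'qpos': array([-6.68631146e+01,  1.83504364e+01,  8.97099645e+01, -2.63501538e-03,
        7.20446818e+01, -1.14698192e+00]), 'qvel': array([ 0.00253536, -0.01348173,  0.06185075, -0.05224113,  0.01777561,
        0.01069504]), 'effort': array([ 1.41969871e-03, -4.12458622e+01, -2.31973171e+01,  7.27877906e-02,
        4.56800626e-02, -1.73515655e-04]), 'ee_pos': array([ 236.29671783, -523.76442888,  291.40813862]), 'ee_rot': array([-89.78129895,  89.89488745, 114.50338294]), 'force': array([-0.20167073, -0.96270989,  0.63394813]), 'torque': array([-0.00053364, -0.00463696, -0.00174146]), 'gripper_width': 91.38201978280526}
side {'camera_matrix': array([[512.67582855,   0.        , 319.2122328 ],
       [  0.        , 512.67582855, 202.85816576],
       [  0.        ,   0.        ,   1.        ]]), 'D': array([-0.02800622,  0.        ,  0.        ,  0.        ,  0.        ]), 'eye': array([  323.18859917, -1221.74599399,   825.69709709]), 'rotation': array([-119.66929229,    0.92150767,  -14.2654398 ])}
top {'camera_matrix': array([[487.48009469,   0.        , 323.76527496],
       [  0.        , 487.48009469, 209.73958244],
       [  0.        ,   0.        ,   1.        ]]), 'D': array([-0.0973152,  0.       ,  0.       ,  0.       ,  0.       ]), 'eye': array([ 432.14201944,  -47.59543776, 1204.5727762 ]), 'rotation': array([-172.45043833,    1.37412592,  -90.1787798 ])}
```

View pics/top0.png

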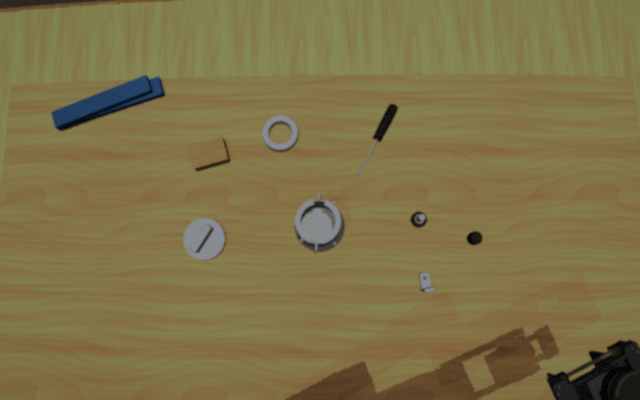

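View pics/side0.png

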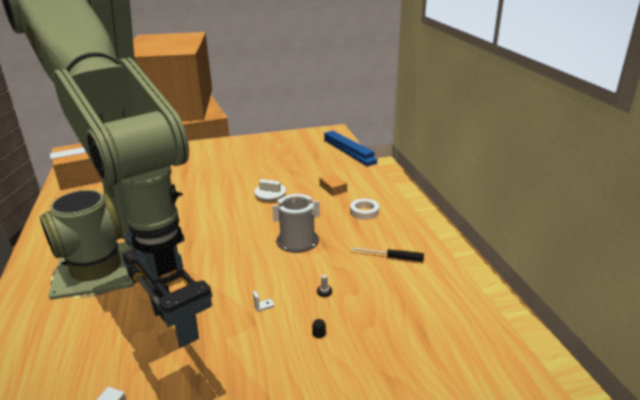

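The top view shows the lid at about (204,239), canister (319,222), foot (419,219), buffer (474,238) and bracket (426,282). The screwdriver, tape and carton are above them. Next I'll make helpers and zoom in.

```bash
cat > h.py <<'E'
import numpy as np, cv2
from scipy.spatial.transform import Rotation as Rr
from workcell import status, viewer, env
def cal(n):
    c=viewer.get_calibration(n)
    return c['camera_matrix'],c['D'],np.array(c['eye']),Rr.from_euler('xyz',c['rotation'],degrees=True).as_matrix()
def pix2w(n,uv,z):
    K,D,e,R=cal(n)
    p=cv2.undistortPoints(np.array(uv,float).reshape(-1,1,2),K,D).reshape(-1,2)
    d=np.c_[p,np.ones(len(p))]@R.T
    z=np.broadcast_to(z,len(p))
    return e+d*((z-e[2])/d[:,2])[:,None]
def w2pix(n,P):
    K,D,e,R=cal(n)
    rv,_=cv2.Rodrigues(R.T)
    return cv2.projectPoints(np.array(P,float).reshape(-1,1,3),rv,-R.T@e,K,D)[0].reshape(-1,2)
def crop(im,x,y,w,h,s,fn):
    c=im[y:y+h,x:x+w]; cv2.imwrite(fn,cv2.resize(c,None,fx=s,fy=s,interpolation=cv2.INTER_CUBIC))
E
python3 - <<'E'
from h import *
print(np.round(pix2w('top',[[204,239],[319,222],[419,219],[474,238],[426,282]],[20,125,50,34,8]),0))
print(np.round(w2pix('top',[[236,-524,291]])))
t=cv2.imread('pics/top0.png'); s=cv2.imread('pics/side0.png')
a=cv2.resize(t[185:295,170:260],None,fx=4,fy=4,interpolation=cv2.INTER_CUBIC)
b=cv2.resize(t[185:295,280:360],None,fx=4,fy=4,interpolation=cv2.INTER_CUBIC)
cv2.imwrite('pics/ta.png',np.hstack([a,b]))
crop(t,400,200,100,100,6,'pics/tb.png')
crop(s,240,260,100,90,6,'pics/sb.png')
crop(s,240,165,100,95,6,'pics/sa.png')
E
```

```text
[[ 518.  276.   20.]
 [ 548.  -11.  125.]
 [ 562. -247.   50.]
 [ 516. -382.   34.]
 [ 412. -268.    8.]]
[[591. 377.]]
```

View pics/ta.png

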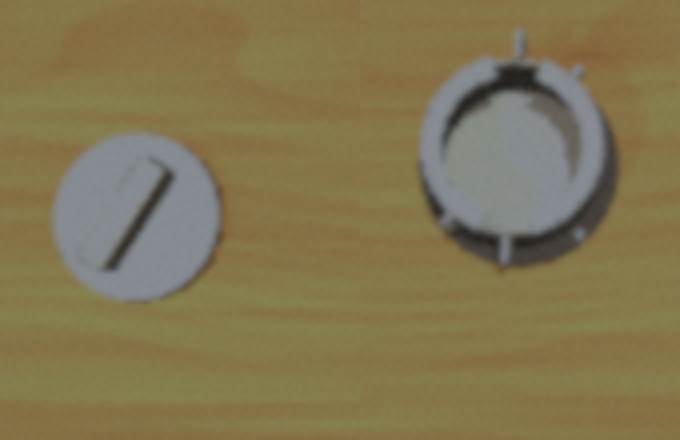

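View pics/tb.png

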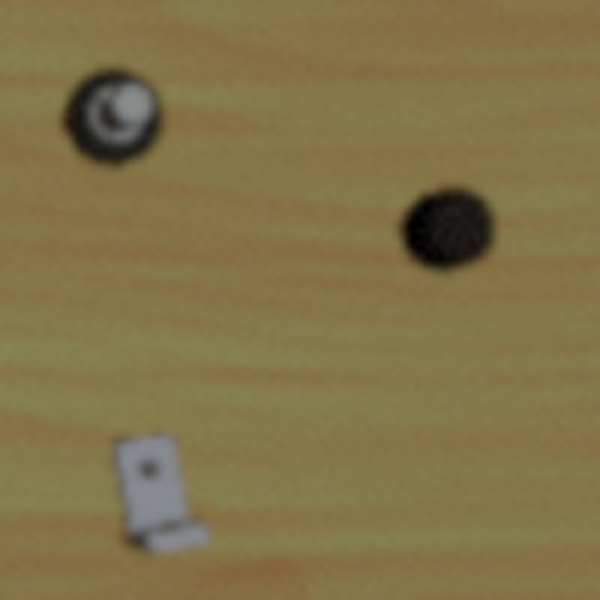

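View pics/sb.png

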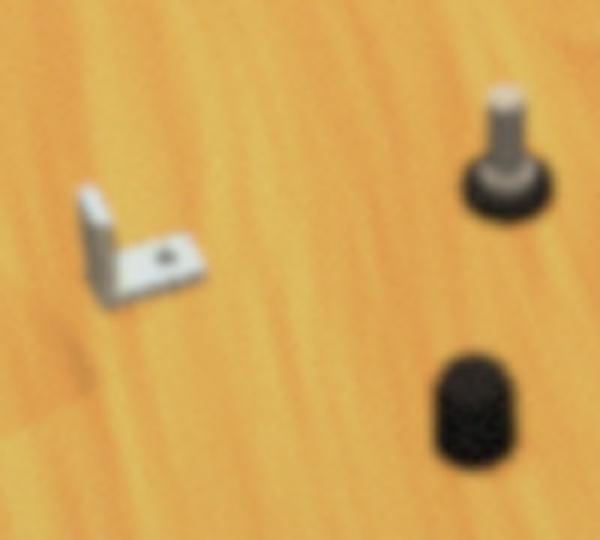

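View pics/sa.png

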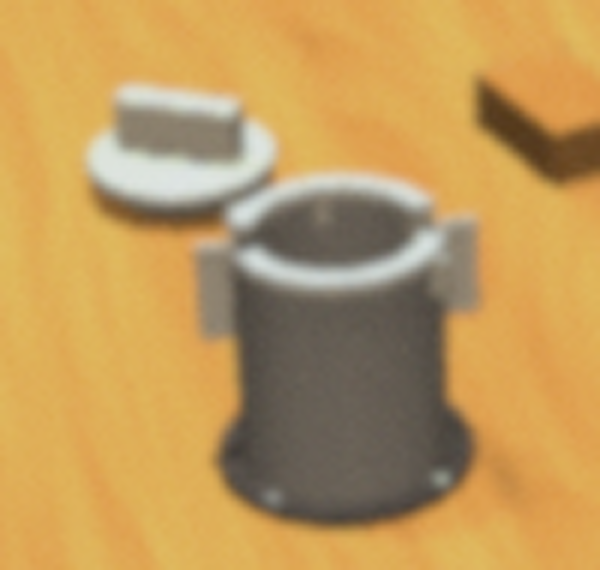

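```bash
cat > fit.py <<'E'
from h import *
from scipy.optimize import least_squares
def P(pick,ox,oy,s): return [ox+(pick[0]+.5)/s-.5, oy+(pick[1]+.5)/s-.5]
def fit(obs,x0,free=3):
    # obs: (cam,[local xyz],[u,v])
    def T(p,l):
        c,s=np.cos(p[2]),np.sin(p[2]); l=np.array(l,float)
        return np.array([p[0]+c*l[0]-s*l[1],p[1]+s*l[0]+c*l[1],l[2]])
    def r(q):
        p=np.array(x0,float); p[:free]=q
        return np.concatenate([w2pix(n,T(p,l))[0]-uv for n,l,uv in obs])
    s=least_squares(r,np.array(x0,float)[:free],x_scale=[10,10,.1][:free],loss='soft_l1')
    return s.x,r(s.x).reshape(-1,2)
E
python3 - <<'E'
from fit import *
np.set_printoptions(precision=2,suppress=True)
TA=lambda x,y:P((x,y),170,185,4); TC=lambda x,y:P((x-360,y),280,185,4); TB=lambda x,y:P((x,y),400,200,6)
SB=lambda x,y:P((x,y),240,260,6); SA=lambda x,y:P((x,y),240,165,6)
def show(n,o,x0,free=3):
    p,r=fit(o,x0,free); print(n,p[:2],np.degrees(p[2:]),'\n',r.round(1).tolist())
show('lid',[('top',[0,0,21],TA(137,216)),('top',[36,-9,22],TA(173,175)),('top',[-36,-9,22],TA(110,268)),
 ('side',[-36,-9,56],SA(118,97)),('side',[36,-9,56],SA(240,113)),('side',[36,-9,22],SA(242,160)),('side',[-36,-9,22],SA(120,150))],[518,276,-.6])
a=.655
show('can',[('top',[0,0,125],TC(514,146)),('top',[66,0,118],TC(520,30)),('top',[-66,0,118],TC(504,265)),
 ('top',[59*np.cos(a),-59*np.sin(a),123],TC(580,70)),('side',[0,0,125],SA(333,232))],[548,-11,0])
show('foot',[('top',[0,0,8],TB(113,117)),('top',[0,0,52],TB(134,103)),('side',[0,0,52],SB(506,95)),('side',[0,0,8],SB(507,187))],[562,-247,0],2)
show('buf',[('top',[0,0,17],TB(448,229)),('side',[0,0,34],SB(474,375)),('side',[0,-13,0],SB(474,466))],[516,-382,0],2)
show('br',[('top',[22,12,8],TB(115,438)),('top',[22,-12,8],TB(170,433)),('top',[-14,12,8],TB(130,530)),('top',[-14,-12,45],TB(205,522)),('top',[-22,-12,45],TB(210,542)),('top',[-22,12,45],TB(150,552)),
 ('side',[22,-12,8],SB(208,268)),('side',[22,12,8],SB(190,235)),('side',[-22,-12,0],SB(107,308)),('side',[-22,12,45],SB(78,188)),('side',[-14,12,45],SB(92,185)),('side',[-14,-12,45],SB(113,217))],[412,-268,.17])
E
```

```text
lid [522.87 278.85] [-31.84] 
 [[-1.2, -1.4], [0.6, -1.7], [0.5, -0.1], [-0.9, -0.2], [-0.9, -0.1], [-0.7, 1.2], [-0.5, 0.0]]
can [549.91  -8.41] [-4.] 
 [[-0.5, -0.0], [0.1, 0.3], [0.1, -0.0], [0.4, -0.6], [-0.5, -0.3]]
foot [ 567.28 -253.9 ] [] 
 [[0.4, -0.5], [-0.0, -0.2], [-0.4, 0.4], [-0.4, -0.8]]
buf [ 518.45 -387.85] [] 
 [[0.2, -0.1], [-1.0, -0.2], [0.7, 0.0]]
br [ 414.69 -265.19] [8.46] 
 [[-0.1, 0.1], [0.4, -0.6], [-0.1, -0.5], [0.1, -0.4], [-0.2, -0.3], [-0.2, -0.4], [-0.4, 0.0], [-0.5, -0.5], [-1.0, 0.9], [-0.5, 0.1], [0.4, -0.2], [-0.2, 0.5]]
```

```bash
cat > ov.py <<'E'
from h import *
th=np.linspace(0,2*np.pi,60)
def circ(r,z): return np.c_[r*np.cos(th),r*np.sin(th),0*th+z]
def box(x0,x1,y0,y1,z0,z1):
    q=lambda z:np.array([[x0,y0,z],[x1,y0,z],[x1,y1,z],[x0,y1,z],[x0,y0,z]],float)
    return [q(z0),q(z1)]+[np.array([[x,y,z0],[x,y,z1]],float) for x in(x0,x1) for y in(y0,y1)]
a=.655
M=dict(lid=[circ(52,22),circ(52,16)]+box(-36,36,-9,9,22,56),
 can=[circ(50,125),circ(39,125),circ(62,6),np.array([[50,0,118],[66,0,118]]),np.array([[-50,0,118],[-66,0,118]]),np.array([[50*np.cos(a),-50*np.sin(a),123],[59*np.cos(a),-59*np.sin(a),123]])],
 foot=[circ(20,0),circ(20,10),circ(8,52)],buf=[circ(17,0),circ(16,26),circ(13,34)],br=box(-22,22,-12,12,0,8)+box(-22,-14,-12,12,8,45))
def draw(n,im,S,ox,oy,s,poses,z=0):
    for k,(x,y,yaw) in poses.items():
        c,d=np.cos(yaw),np.sin(yaw)
        for l in M[k]:
            w=np.c_[x+c*l[:,0]-d*l[:,1],y+d*l[:,0]+c*l[:,1],l[:,2]+z]
            u=(w2pix(n,w)-[ox,oy]+.5)*s-.5
            cv2.polylines(S,[np.round(u*8).astype(int).reshape(-1,1,2)],False,(0,0,255),1,cv2.LINE_AA,3)
    return S
def view(n,im,ox,oy,w,h,s,poses,z=0):
    S=cv2.resize(im[oy:oy+h,ox:ox+w],None,fx=s,fy=s,interpolation=cv2.INTER_CUBIC)
    return draw(n,im,S,ox,oy,s,poses,z)
E
python3 - <<'E'
from ov import *
p=dict(lid=(521,277.5,np.radians(-32)),can=(550,-8.4,np.radians(-4)),foot=(567.3,-254,0),buf=(518.4,-387.9,0),br=(414.7,-265.2,np.radians(8.5)))
t=cv2.imread('pics/top0.png'); s=cv2.imread('pics/side0.png')
A=view('top',t,180,190,170,80,4,p); B=view('side',s,245,170,85,90,4,p); C=view('top',t,405,205,85,90,4,p);D=view('side',s,245,260,100,90,4,p)
cv2.imwrite('pics/o1.png',A); cv2.imwrite('pics/o2.png',np.hstack([B,D])); cv2.imwrite('pics/o3.png',C)
E
```

```text
(no output)
```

View pics/o1.png

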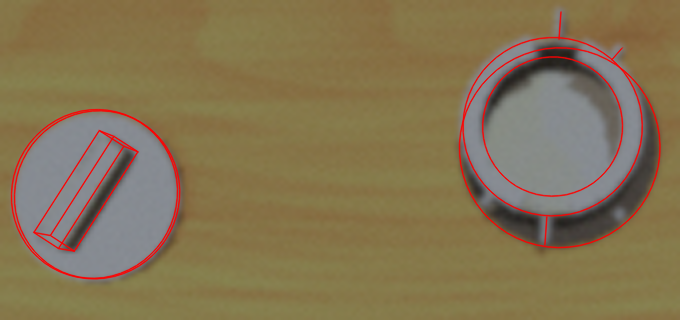

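View pics/o2.png

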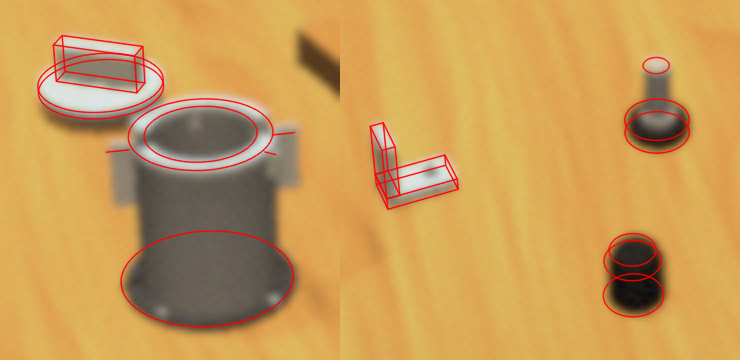

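View pics/o3.png

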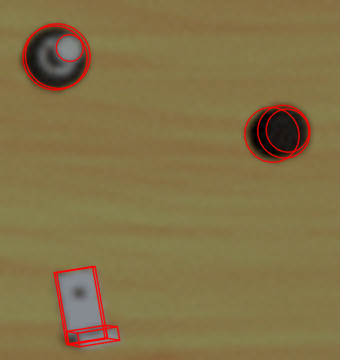

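```bash
cat > plan.py <<'E'
from h import *
np.set_printoptions(precision=2,suppress=True)
def plan(g,jaw=None):
    """g: world target of grasp point; jaw: jaw direction deg (mod 180) or None"""
    s=status.state(); R=Rr.from_euler('xyz',s['ee_rot'],degrees=True).as_matrix()
    gp=s['ee_pos']+60*R[:,0]
    cur=np.degrees(np.arctan2(R[1,1],R[0,1]))
    t=0
    if jaw is not None: t=-((jaw-cur+90)%180-90)
    # tilt-free TCP target
    d=R.T@(np.array(g)+[0,0,60]-s['ee_pos'])
    print('t',round(s['time_s'],2),'grasp',gp,'jaw',round(cur,1),'toolx',R[:,0],'q',s['qpos'],'w',round(s['gripper_width'],1),'F',s['force'])
    print('  shift cm',d/10,'turn',np.radians(t).round(3),'alt',np.radians(t-180*np.sign(t)).round(3))
E
python3 - <<'E'
from plan import *
plan((567,-254,120),0); plan((567,-254,38),-20)
E
```

```text
t 0.1 grasp [ 236.29 -523.76  231.52] jaw -65.7 toolx [-0.  0. -1.] q [-66.86  18.35  89.7    0.    72.04  -1.15] w 91.3 F [-0.86 -0.57  0.02]
  shift cm [ 11.17 -10.98 -41.24] turn -1.147 alt 1.995
t 0.1 grasp [ 236.29 -523.76  231.52] jaw -65.7 toolx [-0.  0. -1.] q [-66.86  18.35  89.7    0.    72.04  -1.15] w 91.3 F [-0.86 -0.57  0.02]
  shift cm [ 19.37 -10.97 -41.24] turn -0.798 alt 2.344
```

>>> move_arm(moves=[[[11.1,-11,-41.2],0,1],[[11.1,-11,-41.2],0,1],[[11.1,-11,-41.2],0,1],[[11.1,-11,-41.2],0,1],[[11.1,-11,-41.2],0,1],[[11.1,-11,-41.2],0,1],[[11.1,-11,-41.2],0,1],[[11.1,-11,-41.2],0,1],[[11.1,-11,-41.2],0,1],[[11.1,-11,-41.2],0,1]], force=20)

```text
time_s: 1.35
ee_pos: [565.9, -255.5, 181.7]
ee_rot: [76.4, 90.0, -79.4]
force: [-0.1, 0.0, -0.0]
gripper_width: 91.4
```

Run:
```python
from plan import *
plan((567.2,-254,38))
t=viewer.grab_frame('top')[:,:,::-1]; s=viewer.grab_frame('side')[:,:,::-1]
cv2.imwrite('pics/t1.png',t);cv2.imwrite('pics/s1.png',s)
a=cv2.resize(t[160:280,360:490],None,fx=3,fy=3);b=cv2.resize(s[210:330,270:400],None,fx=3,fy=3)
cv2.imwrite('pics/c1.png',np.hstack([a,b]))
```

```text
t 1.35 grasp [ 565.88 -255.57  121.67] jaw -65.8 toolx [ 0. -0. -1.] q [-25.35  27.19  92.37  -0.03  60.42  40.47] w 91.4 F [-0.08  0.01 -0.03]
  shift cm [ 8.37 -0.09 -0.18] turn 0.0 alt 0.0
```

View pics/c1.png

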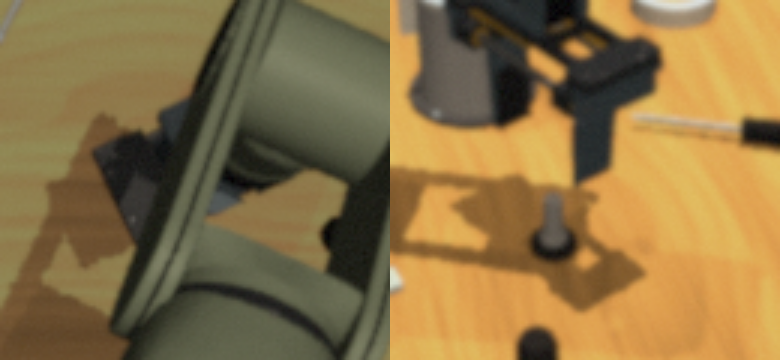

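The side view shows the near finger at (590,160) in the crop, just this side of the stem at (553,215). That matches the plan, so I'll go down and grip.

>>> move_arm(moves=[[[4,-0.1,-0.2],0,1],[[8.3,-0.1,-0.2],0,1],[[8.3,-0.1,-0.2],0,1],[[8.3,-0.1,-0.2],0,-1],[[8.3,-0.1,-0.2],0,-1],[[8.3,-0.1,-0.2],0,-1],[[8.3,-0.1,-0.2],0,-1],[[8.3,-0.1,-0.2],0,-1],[[8.3,-0.1,-0.2],0,-1]], force=20)

```text
time_s: 2.58
ee_pos: [568.2, -252.7, 98.3]
ee_rot: [99.5, 90.0, -56.3]
force: [-0.6, 0.5, 0.4]
gripper_width: 34.0
```

Run:
```python
from plan import *
plan((567.2,-254,200))
s=viewer.grab_frame('side')[:,:,::-1]
cv2.imwrite('pics/c2.png',cv2.resize(s[180:360,240:420],None,fx=3,fy=3))
```

```text
t 2.58 grasp [ 568.23 -252.7    38.3 ] jaw -65.7 toolx [ 0. -0. -1.] q [-25.03  32.3   97.24  -0.    50.46  40.68] w 34.0 F [-0.56  0.54  0.4 ]
  shift cm [-16.17   0.08   0.15] turn 0.0 alt 0.0
```

View pics/c2.png

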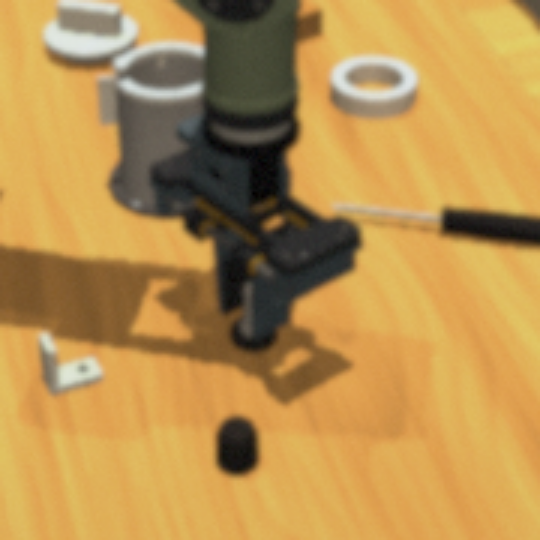

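>>> move_arm(moves=[[[0,0,0],0,-1],[[0,0,0],0,-1],[[0,0,0],0,-1],[[-8,0,0],0,-1],[[-16.2,0,0],0,-1],[[-16.2,0,0],0,-1],[[-16.2,0,0],0,-1]], force=20)

```text
time_s: 3.5
ee_pos: [569.4, -253.2, 264.0]
ee_rot: [130.3, 89.6, -25.4]
force: [0.1, -0.1, -1.7]
gripper_width: 15.3
```

Run:
```python
from plan import *
plan((543,-11.5,200))
```

```text
t 3.5 grasp [ 569.78 -253.44  204.04] jaw -65.7 toolx [ 0.01 -0.   -1.  ] q [-25.03  23.49  85.82  -0.    70.25  40.68] w 15.3 F [ 0.07 -0.1  -1.71]
  shift cm [  0.31 -23.12  -7.54] turn 0.0 alt 0.0
```

Width 15.3 mm on the 16 mm stem, so the foot is held. I'll carry it over the canister.

>>> move_arm(moves=[[[0,-23.2,-7.6],0,-1],[[0,-23.2,-7.6],0,-1],[[0,-23.2,-7.6],0,-1],[[0,-23.2,-7.6],0,-1],[[0,-23.2,-7.6],0,-1],[[0,-23.2,-7.6],0,-1],[[0,-23.2,-7.6],0,-1],[[0,-23.2,-7.6],0,-1]])

```text
time_s: 4.5
ee_pos: [542.2, -11.2, 259.9]
ee_rot: [-7.3, 90.0, -163.1]
force: [0.1, -1.0, -0.5]
gripper_width: 15.8
```

Run:
```python
from plan import *
plan((543,-11.5,80))
t=viewer.grab_frame('top')[:,:,::-1]; s=viewer.grab_frame('side')[:,:,::-1]
cv2.imwrite('pics/c3.png',np.hstack([cv2.resize(t[160:290,250:380],None,fx=3,fy=3),cv2.resize(s[110:240,240:370],None,fx=3,fy=3)]))
```

```text
t 4.5 grasp [542.13 -11.17 199.92] jaw -65.8 toolx [-0. -0. -1.] q [-2.39 16.71 96.86 -0.01 66.46 63.44] w 15.8 F [ 0.05 -0.97 -0.53]
  shift cm [11.99  0.07 -0.07] turn 0.0 alt 0.0
```

View pics/c3.png

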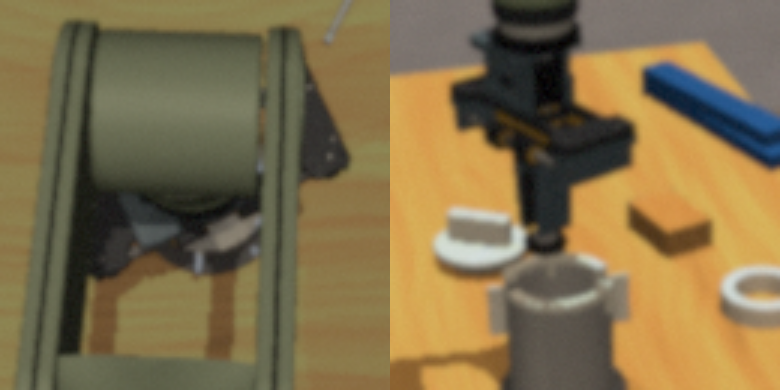

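>>> move_arm(moves=[[[4,0.1,-0.1],0,-1],[[8,0.1,-0.1],0,-1],[[12,0.1,-0.1],0,-1],[[12,0.1,-0.1],0,-1],[[12,0.1,-0.1],0,-1],[[12,0.1,-0.1],0,-0.42],[[12,0.1,-0.1],0,-0.42],[[12,0.1,-0.1],0,-0.42],[[8,0.1,-0.1],0,-0.42],[[4,0.1,-0.1],0,-0.42],[[0,0.1,-0.1],0,-0.42],[[0,0.1,-0.1],0,-0.42]])

```text
time_s: 6.1
ee_pos: [544.9, -10.5, 264.0]
ee_rot: [153.1, 89.5, -2.7]
force: [0.5, -1.0, -0.5]
gripper_width: 26.4
```

Run:
```python
from plan import *
a=np.radians(8.5)
bx=414.7-18*np.cos(a);by=-265.2-18*np.sin(a); print(bx,by)
plan((bx,by,110),8.5)
s=viewer.grab_frame('side')[:,:,::-1]
cv2.imwrite('pics/c4.png',cv2.resize(s[150:350,230:370],None,fx=3,fy=3))
```

```text
396.8977144594855 -267.86056940033296
t 6.1 grasp [545.42 -10.54 203.96] jaw -65.7 toolx [ 0.01 -0.   -1.  ] q [-2.31 16.58 96.43 -0.   66.52 63.41] w 26.4 F [ 0.51 -0.99 -0.49]
  shift cm [ 9.28 17.34 24.14] turn -1.295 alt 1.846
```

View pics/c4.png

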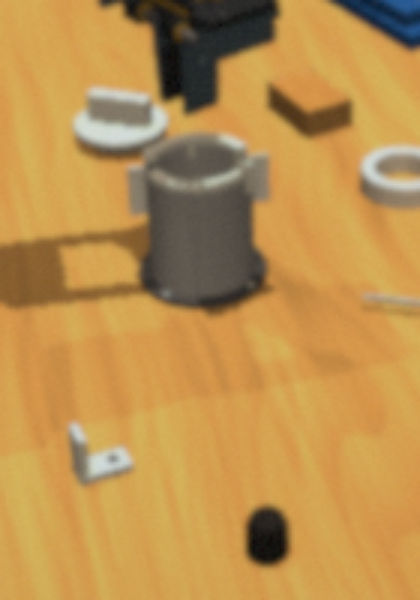

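Foot released into the can and the fingers are clear. Next is the bracket.

>>> move_arm(moves=[[[0,17.3,24.1],-1.295,0],[[0,17.3,24.1],-1.295,0],[[0,17.3,24.1],-1.295,0],[[3,17.3,24.1],-1.295,0],[[6,17.3,24.1],-1.295,0],[[9,17.3,24.1],-1.295,0],[[9,17.3,24.1],-1.295,0],[[9,17.3,24.1],-1.295,0],[[9,17.3,24.1],-1.295,0],[[9,17.3,24.1],-1.295,0]])

```text
time_s: 7.4
ee_pos: [394.6, -267.0, 169.7]
ee_rot: [-132.7, 89.9, 145.7]
force: [0.4, 0.4, 0.2]
gripper_width: 45.6
```

Run:
```python
from plan import *
plan((396.9,-267.9,32),8.5)
t=viewer.grab_frame('top')[:,:,::-1]; s=viewer.grab_frame('side')[:,:,::-1]
cv2.imwrite('pics/c5.png',np.hstack([cv2.resize(t[210:350,360:490],None,fx=3,fy=3),cv2.resize(s[210:350,200:330],None,fx=3,fy=3)]))
```

```text
t 7.4 grasp [ 394.5  -266.93  109.72] jaw 8.4 toolx [-0.  0. -1.] q [-35.47  16.42 112.37  -0.    51.28 -43.89] w 45.6 F [0.39 0.41 0.23]
  shift cm [7.77 0.23 0.13] turn -0.001 alt 3.14
```

View pics/c5.png

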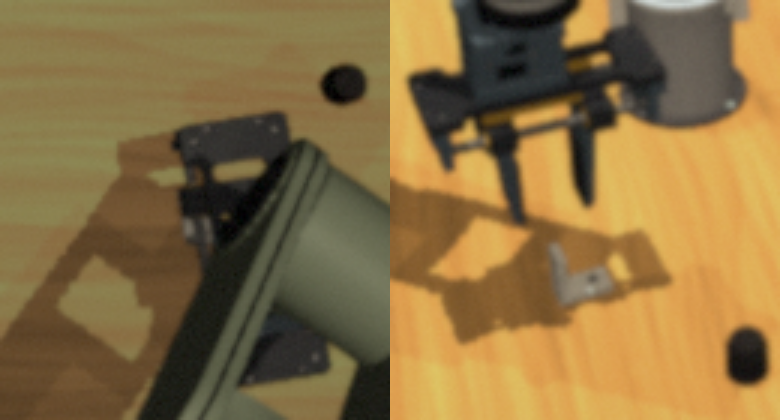

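The fingers at (515,215) and (588,205) straddle the upright leg at (558,260), and the jaws line up with the bracket's x. I'll go down and close.

>>> move_arm(moves=[[[4,0.2,0.1],0,0],[[7.7,0.2,0.1],0,0],[[7.7,0.2,0.1],0,0],[[7.7,0.2,0.1],0,0],[[7.7,0.2,0.1],0,-1],[[7.7,0.2,0.1],0,-1],[[7.7,0.2,0.1],0,-1],[[7.7,0.2,0.1],0,-1],[[7.7,0.2,0.1],0,-1],[[7.7,0.2,0.1],0,-1],[[0,0.2,0.1],0,-1],[[-6,0.2,0.1],0,-1],[[-12,0.2,0.1],0,-1],[[-12,0.2,0.1],0,-1]])

```text
time_s: 9.25
ee_pos: [398.4, -269.0, 294.6]
ee_rot: [45.7, 89.5, -35.8]
force: [0.5, -0.4, -1.5]
gripper_width: 8.4
```

Run:
```python
from plan import *
# keep jaw ~8.5 dir; bracket extends +x ; grip offset -10 along jaw
a=np.radians(8.5)
plan((550-10*np.cos(a),-8.4-10*np.sin(a),230),8.5)
s=viewer.grab_frame('side')[:,:,::-1]
cv2.imwrite('pics/c6.png',cv2.resize(s[150:350,180:370],None,fx=3,fy=3))
```

```text
t 9.25 grasp [ 398.82 -269.3   234.61] jaw 8.5 toolx [ 0.01 -0.01 -1.  ] q [-35.4    9.47 101.39  -0.    68.59 -43.88] w 8.4 F [ 0.51 -0.36 -1.53]
  shift cm [  0.43  17.84 -23.54] turn -0.0 alt 3.141
```

View pics/c6.png

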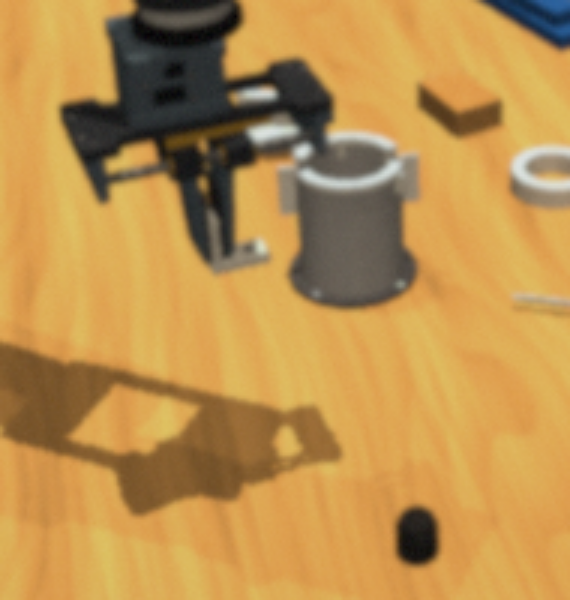

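Bracket held at 8.4 mm. On to the canister.

>>> move_arm(moves=[[[0.4,17.8,-23.5],0,-1],[[0.4,17.8,-23.5],0,-1],[[0.4,17.8,-23.5],0,-1],[[0.4,17.8,-23.5],0,-1],[[0.4,17.8,-23.5],0,-1],[[0.4,17.8,-23.5],0,-1],[[0.4,17.8,-23.5],0,-1],[[0.4,17.8,-23.5],0,-1],[[0.4,17.8,-23.5],0,-1]])

```text
time_s: 10.42
ee_pos: [537.9, -10.3, 286.2]
ee_rot: [-53.9, 90.0, -135.5]
force: [-0.2, -0.8, -0.4]
gripper_width: 8.2
```

Run:
```python
from plan import *
a=np.radians(8.5)
plan((550-10*np.cos(a),-8.4-10*np.sin(a),100),8.5)
s=viewer.grab_frame('side')[:,:,::-1]
cv2.imwrite('pics/c7.png',cv2.resize(s[130:260,230:360],None,fx=4,fy=4))
```

```text
t 10.43 grasp [537.92 -10.35 226.17] jaw 8.4 toolx [-0. -0. -1.] q [ -2.32  15.22  95.    -0.01  69.79 -10.7 ] w 8.2 F [-0.17 -0.82 -0.39]
  shift cm [12.62  0.23 -0.02] turn -0.002 alt 3.14
```

View pics/c7.png

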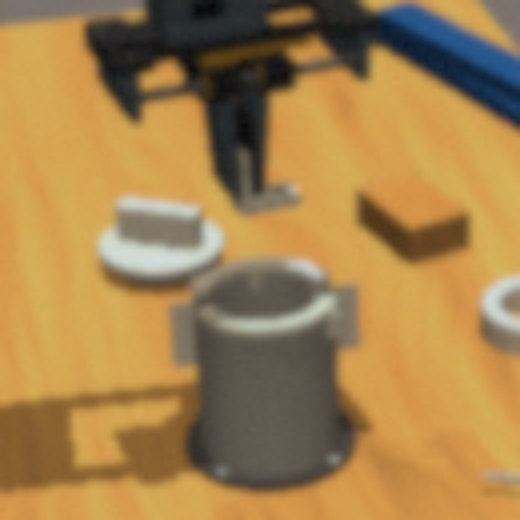

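The bracket is centred above the mouth, and the foot's stem shows inside at (255,278). Lowering and releasing.

>>> move_arm(moves=[[[4,0.2,0],0,-1],[[8,0.2,0],0,-1],[[12,0.2,0],0,-1],[[12.4,0.2,0],0,-1],[[12.4,0.2,0],0,-1],[[12.4,0.2,0],0,-0.55],[[12.4,0.2,0],0,-0.55],[[12.4,0.2,0],0,-0.55],[[8,0.2,0],0,-0.55],[[4,0.2,0],0,-0.55],[[0,0.2,0],0,-0.55],[[0,0.2,0],0,-0.55]])

```text
time_s: 11.98
ee_pos: [541.8, -9.0, 289.9]
ee_rot: [78.8, 89.5, -2.7]
force: [-0.4, -0.4, 0.2]
gripper_width: 20.3
```

Run:
```python
from plan import *
plan((518.5,-388,110))
s=viewer.grab_frame('side')[:,:,::-1]
cv2.imwrite('pics/c8.png',cv2.resize(s[130:260,230:360],None,fx=4,fy=4))
```

```text
t 11.97 grasp [542.25  -9.04 229.95] jaw 8.5 toolx [ 0.01 -0.   -1.  ] q [ -2.17  15.23  94.43  -0.    69.88 -10.65] w 20.3 F [-0.41 -0.35  0.17]
  shift cm [11.99 -7.99 37.12] turn 0.0 alt 0.0
```

View pics/c8.png

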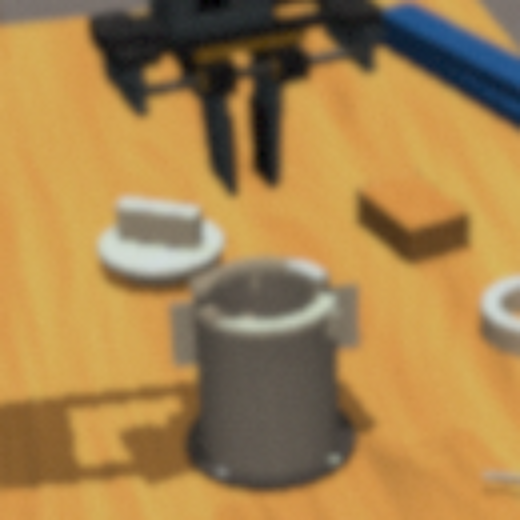

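Bracket gone from the gripper and now inside. Next, the buffer.

>>> move_arm(moves=[[[0,-8,37.1],0,0.5],[[0,-8,37.1],0,0.5],[[0,-8,37.1],0,0.5],[[3,-8,37.1],0,0.5],[[6,-8,37.1],0,0.5],[[9,-8,37.1],0,0.5],[[12,-8,37.1],0,0.5],[[12,-8,37.1],0,0.5],[[12,-8,37.1],0,0.5],[[12,-8,37.1],0,0.5]], force=15)

```text
time_s: 13.28
ee_pos: [517.0, -387.1, 168.4]
ee_rot: [46.7, 89.8, -34.8]
force: [-1.1, -0.1, -0.4]
gripper_width: 68.3
```

Run:
```python
from plan import *
plan((518.5,-388,25))
s=viewer.grab_frame('side')[:,:,::-1]
cv2.imwrite('pics/c9.png',cv2.resize(s[230:370,240:400],None,fx=4,fy=4))
```

```text
t 13.28 grasp [ 517.12 -387.23  108.35] jaw 8.6 toolx [ 0. -0. -1.] q [-37.85  29.86  89.72   0.01  60.22 -46.42] w 68.3 F [-1.1  -0.14 -0.42]
  shift cm [8.34 0.12 0.09] turn 0.0 alt 0.0
```

View pics/c9.png

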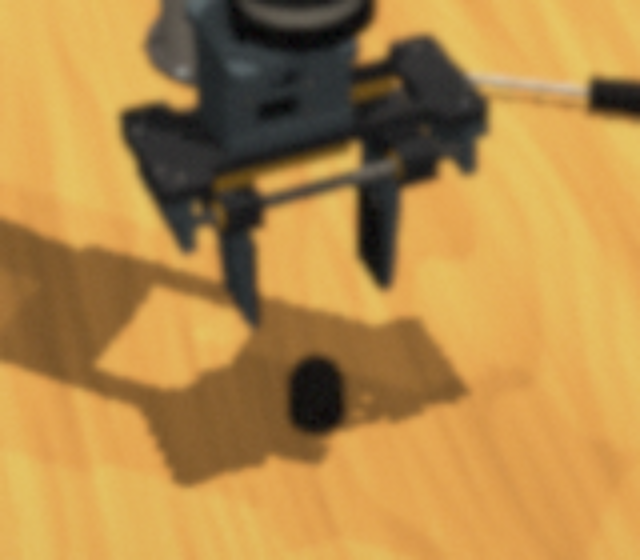

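The fingers straddle the buffer at (316,395), so down and grip.

>>> move_arm(moves=[[[4,0.1,0.1],0,0.5],[[8.2,0.1,0.1],0,0.5],[[8.2,0.1,0.1],0,0.5],[[8.2,0.1,0.1],0,0.5],[[8.2,0.1,0.1],0,-1],[[8.2,0.1,0.1],0,-1],[[8.2,0.1,0.1],0,-1],[[8.2,0.1,0.1],0,-1],[[8.2,0.1,0.1],0,-1],[[8.2,0.1,0.1],0,-1],[[8.2,0.1,0.1],0,-1],[[3,0.1,0.1],0,-1],[[-3,0.1,0.1],0,-1],[[-9,0.1,0.1],0,-1],[[-10,0.1,0.1],0,-1]], force=15)

```text
time_s: 15.2
ee_pos: [518.2, -389.6, 271.1]
ee_rot: [42.7, 89.5, -38.9]
force: [0.2, 0.9, -0.0]
gripper_width: 32.7
```

Run:
```python
from plan import *
plan((550,-8.4,205))
s=viewer.grab_frame('side')[:,:,::-1]
cv2.imwrite('pics/c10.png',cv2.resize(s[180:370,200:400],None,fx=3,fy=3))
```

```text
t 15.2 grasp [ 518.66 -389.9   211.15] jaw 8.5 toolx [ 0.01 -0.01 -1.  ] q [-37.95  25.47  81.54  -0.01  72.48 -46.42] w 32.7 F [ 0.19  0.85 -0.04]
  shift cm [  0.42   8.76 -37.23] turn 0.0 alt 0.0
```

View pics/c10.png

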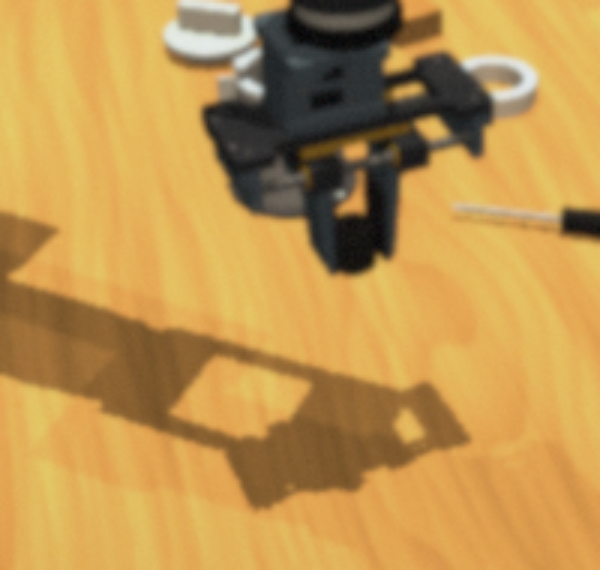

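>>> move_arm(moves=[[[0.4,8.8,-37.2],0,-1],[[0.4,8.8,-37.2],0,-1],[[0.4,8.8,-37.2],0,-1],[[0.4,8.8,-37.2],0,-1],[[0.4,8.8,-37.2],0,-1],[[0.4,8.8,-37.2],0,-1],[[0.4,8.8,-37.2],0,-1],[[0.4,8.8,-37.2],0,-1],[[0.4,8.8,-37.2],0,-1],[[0.4,8.8,-37.2],0,-1],[[0.4,8.8,-37.2],0,-1],[[0.4,8.8,-37.2],0,-1]])

```text
time_s: 16.75
ee_pos: [549.3, -8.2, 262.3]
ee_rot: [55.8, 90.0, -25.8]
force: [-0.3, -0.2, -0.2]
gripper_width: 32.0
```

Run:
```python
from plan import *
plan((550,-8.4,142))
s=viewer.grab_frame('side')[:,:,::-1]
cv2.imwrite('pics/c11.png',cv2.resize(s[130:260,230:360],None,fx=4,fy=4))
```

```text
t 16.75 grasp [549.27  -8.23 202.31] jaw 8.4 toolx [ 0. -0. -1.] q [ -2.05  17.2   95.77  -0.01  67.02 -10.48] w 32.0 F [-0.31 -0.21 -0.21]
  shift cm [6.03 0.07 0.03] turn 0.0 alt 0.0
```

View pics/c11.png

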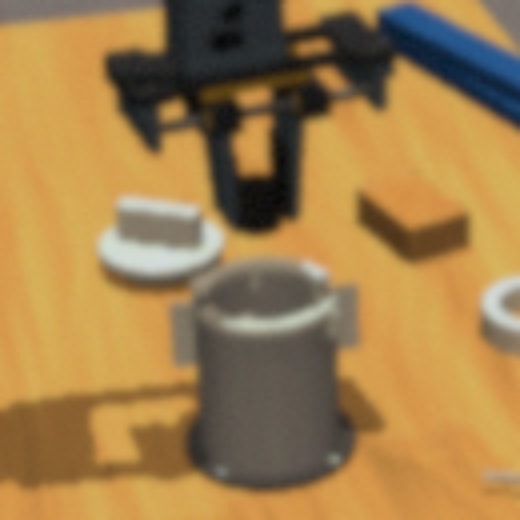

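>>> move_arm(moves=[[[4,0.1,0],0,-1],[[6,0.1,0],0,-1],[[6,0.1,0],0,-1],[[6,0.1,0],0,-1],[[6,0.1,0],0,0],[[6,0.1,0],0,0],[[6,0.1,0],0,0],[[3,0.1,0],0,0],[[0,0.1,0],0,0],[[0,0.1,0],0,0]])

```text
time_s: 18.05
ee_pos: [551.4, -7.6, 264.6]
ee_rot: [78.8, 89.7, -2.7]
force: [1.2, 1.2, 0.4]
gripper_width: 45.8
```

Run:
```python
from plan import *
plan((520.5,277.5,130),58)
s=viewer.grab_frame('side')[:,:,::-1]
cv2.imwrite('pics/c12.png',cv2.resize(s[130:260,230:360],None,fx=4,fy=4))
```

```text
t 18.05 grasp [551.72  -7.58 204.61] jaw 8.5 toolx [ 0.01 -0.   -1.  ] q [ -1.98  17.17  95.47  -0.    67.04 -10.46] w 45.8 F [1.2  1.18 0.42]
  shift cm [  7.44   1.11 -28.66] turn -0.864 alt 2.277
```

View pics/c12.png

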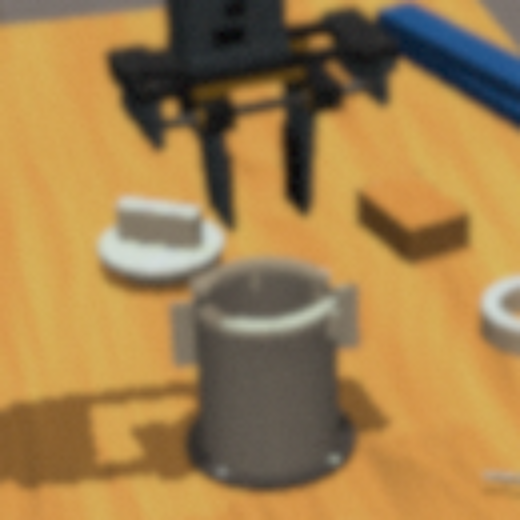

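Buffer dropped in. Moving over to the lid, then checking the can from the top.

>>> move_arm(moves=[[[0,1.1,-28.6],-0.86,0],[[0,1.1,-28.6],-0.86,0],[[0,1.1,-28.6],-0.86,0],[[0,1.1,-28.6],-0.86,0],[[4,1.1,-28.6],-0.86,0],[[7.4,1.1,-28.6],-0.86,0],[[7.4,1.1,-28.6],-0.86,0],[[7.4,1.1,-28.6],-0.86,0],[[7.4,1.1,-28.6],-0.86,0],[[7.4,1.1,-28.6],-0.86,0],[[7.4,1.1,-28.6],-0.86,0]], force=40)

```text
time_s: 19.48
ee_pos: [519.2, 276.8, 189.0]
ee_rot: [55.6, 89.9, 23.4]
force: [-0.5, -0.5, -0.5]
gripper_width: 45.3
```

Run:
```python
from plan import *
plan((520.5,277.5,46),58)
t=viewer.grab_frame('top')[:,:,::-1]; s=viewer.grab_frame('side')[:,:,::-1]
cv2.imwrite('pics/t13.png',t)
cv2.imwrite('pics/c13.png',np.hstack([cv2.resize(t[160:290,280:360],None,fx=4,fy=4),cv2.resize(s[110:240,240:350],None,fx=4,fy=4)]))
```

```text
t 19.48 grasp [519.28 276.85 128.95] jaw 57.7 toolx [ 0.  0. -1.] q [ 26.95  24.13  96.49  -0.01  59.31 -30.78] w 45.3 F [-0.46 -0.45 -0.52]
  shift cm [8.3  0.12 0.07] turn -0.005 alt 3.137
```

View pics/c13.png

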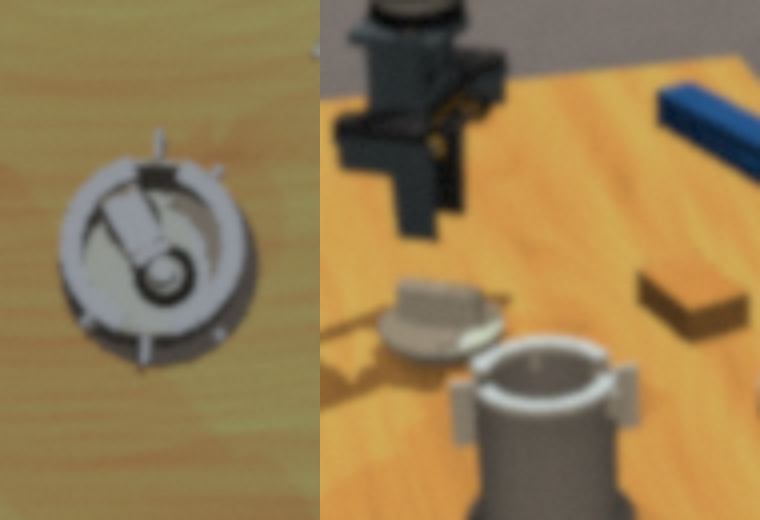

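View pics/t13.png

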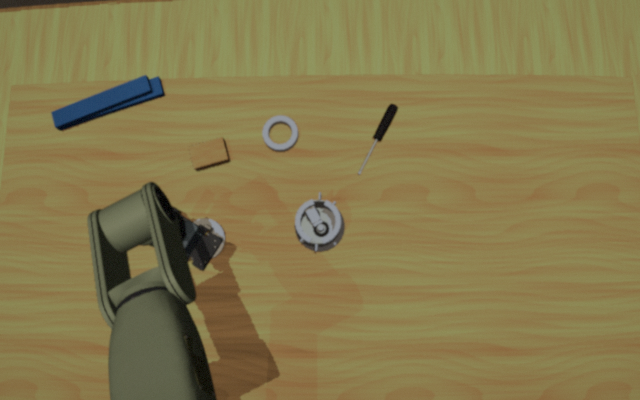

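Run:
```python
from plan import *
t=[viewer.grab_frame('top').astype(float) for _ in range(4)]
m=np.mean(t,0)[195:255,290:350,::-1]
m=255*(np.clip(m/255,0,1))**0.5
t0=cv2.imread('pics/top0.png').astype(float)[195:255,290:350]; t0=255*(t0/255)**.5
cv2.imwrite('pics/c14.png',np.hstack([cv2.resize(np.clip(a,0,255).astype(np.uint8),None,fx=6.5,fy=6.5,interpolation=cv2.INTER_CUBIC) for a in(t0,m)]))
```

```text
(no output)
```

View pics/c14.png

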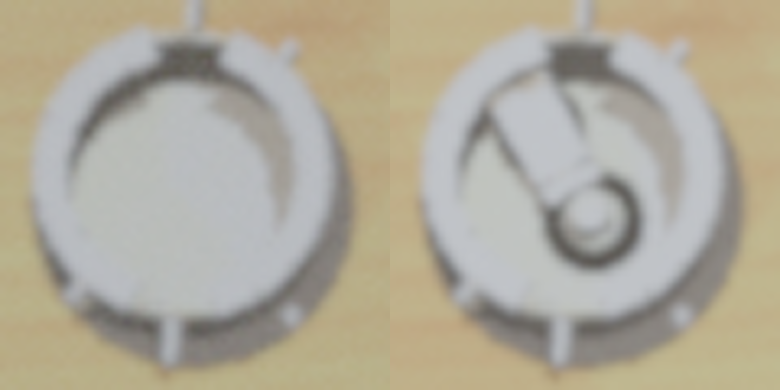

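Run:
```python
from plan import *
s=np.mean([viewer.grab_frame('side').astype(float) for _ in range(3)],0)[:,:,::-1]
cv2.imwrite('pics/s15.png',s)
m=255*(s[185:265,260:330]/255)**.5
cv2.imwrite('pics/c15.png',cv2.resize(np.clip(m,0,255).astype(np.uint8),None,fx=7,fy=7,interpolation=cv2.INTER_CUBIC))
```

```text
[ WARN:0@4.630] global loadsave.cpp:1063 imwrite_ Unsupported depth image for selected encoder is fallbacked to CV_8U.
```

View pics/s15.png

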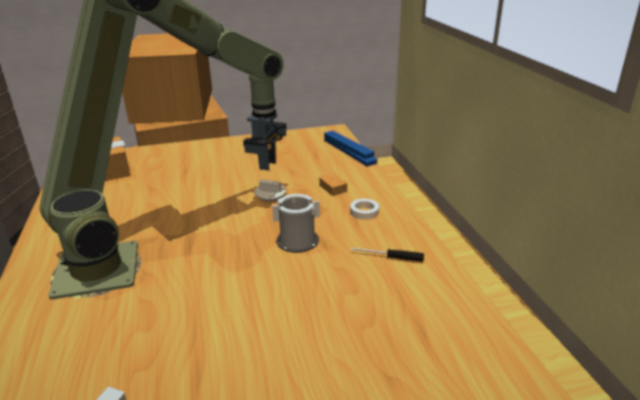

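View pics/c15.png

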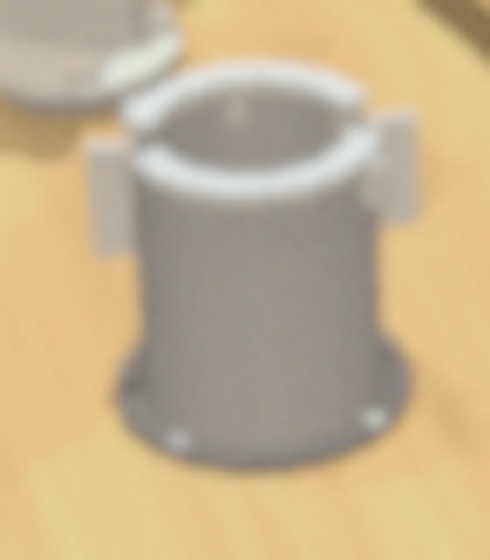

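Run:
```python
from plan import *
m=np.mean([viewer.grab_frame('top').astype(float) for _ in range(8)],0)[200:248,296:344,::-1]
a=np.clip((m-10)*1.6,0,255).astype(np.uint8)
cv2.imwrite('pics/c16.png',cv2.resize(a,None,fx=12,fy=12,interpolation=cv2.INTER_LANCZOS4))
```

```text
(no output)
```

View pics/c16.png

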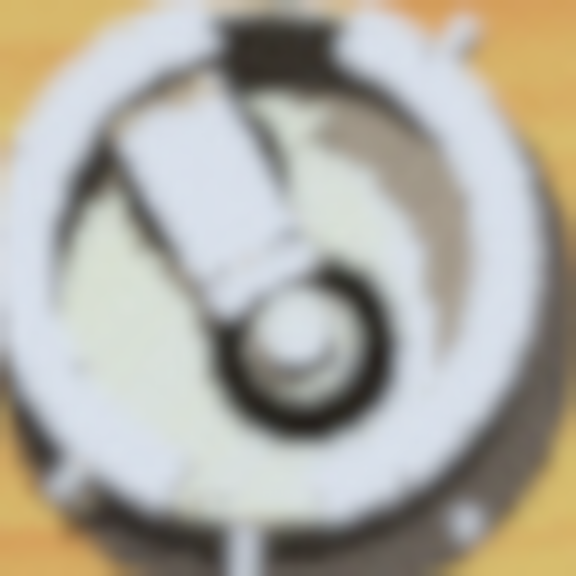

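The upright foot (disc at (305,345) in the crop) and the bracket (about (210,190)) are in the can. Dark, curved edges about 32 mm apart show on both sides of the bracket. The bench is empty in both views, so the buffer must be under the bracket. At most that stack is about 86 mm high, below the plug at 109 mm. Next I'll grip the lid.

>>> move_arm(moves=[[[4,0.1,0.1],0,0],[[8,0.1,0.1],0,0],[[8.2,0.1,0.1],0,0],[[8.2,0.1,0.1],0,0],[[8.2,0.1,0.1],0,-1],[[8.2,0.1,0.1],0,-1],[[8.2,0.1,0.1],0,-1],[[8.2,0.1,0.1],0,-1],[[8.2,0.1,0.1],0,-1],[[8.2,0.1,0.1],0,-1],[[4,0.1,0.1],0,-1],[[-2,0.1,0.1],0,-1],[[-7,0.1,0.1],0,-1],[[-8,0.1,0.1],0,-1],[[-8,0.1,0.1],0,-1]], force=40)

```text
time_s: 22.2
ee_pos: [519.9, 277.1, 267.4]
ee_rot: [-115.8, 89.9, -148.0]
force: [-0.1, 0.3, -2.7]
gripper_width: 17.7
```

Run:
```python
from plan import *
plan((550,-8.4,205),86)
t=viewer.grab_frame('top')[:,:,::-1]; s=viewer.grab_frame('side')[:,:,::-1]
cv2.imwrite('pics/t17.png',t);cv2.imwrite('pics/s17.png',s)
cv2.imwrite('pics/c17.png',np.hstack([cv2.resize(t[170:300,140:270],None,fx=3,fy=3),cv2.resize(s[80:210,210:340],None,fx=3,fy=3)]))
```

```text
t 22.2 grasp [519.84 277.03 207.41] jaw 57.8 toolx [-0. -0. -1.] q [ 26.94  20.53  89.98  -0.01  69.56 -30.82] w 17.7 F [-0.14  0.32 -2.68]
  shift cm [  0.26 -22.54  17.78] turn -0.493 alt 2.649
```

View pics/c17.png

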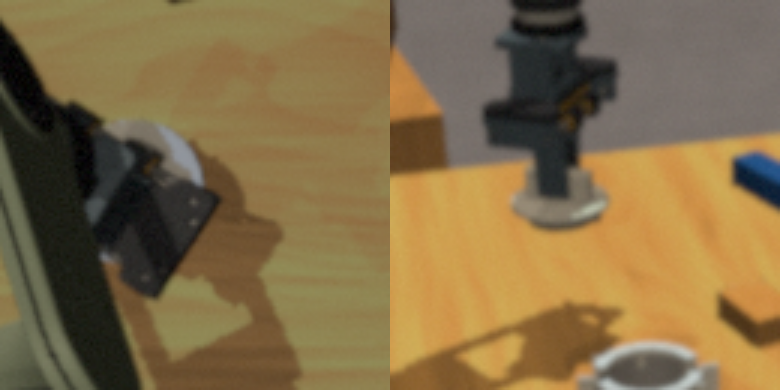

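Lid held at 17.7 mm. Carrying it over the can with the bar along the canister's x.

>>> move_arm(moves=[[[0,-22.5,17.8],-0.49,-1],[[0,-22.5,17.8],-0.49,-1],[[0,-22.5,17.8],-0.49,-1],[[0,-22.5,17.8],-0.49,-1],[[0,-22.5,17.8],-0.49,-1],[[0,-22.5,17.8],-0.49,-1],[[0,-22.5,17.8],-0.49,-1],[[0,-22.5,17.8],-0.49,-1],[[0,-22.5,17.8],-0.49,-1],[[0,-22.5,17.8],-0.49,-1],[[0,-22.5,17.8],-0.49,-1]])

```text
time_s: 23.68
ee_pos: [550.8, -7.6, 268.3]
ee_rot: [-18.6, 90.0, -22.7]
force: [-0.7, -1.0, -1.8]
gripper_width: 17.5
```

Run:
```python
from plan import *
plan((550,-8.4,170),86)
t=np.mean([viewer.grab_frame('top').astype(float) for _ in range(3)],0)[:,:,::-1].clip(0,255).astype(np.uint8); s=np.mean([viewer.grab_frame('side').astype(float) for _ in range(3)],0)[:,:,::-1].clip(0,255).astype(np.uint8)
cv2.imwrite('pics/t18.png',t);cv2.imwrite('pics/s18.png',s)
cv2.imwrite('pics/c18.png',np.hstack([cv2.resize(t[170:290,260:380],None,fx=3,fy=3),cv2.resize(s[150:270,250:340],None,fx=3,fy=3)]))
from ov import view
p=dict(can=(550,-8.4,np.radians(-4)))
S=view('side',s,250,150,100,110,6,p)
st=status.state();R=Rr.from_euler('xyz',st['ee_rot'],degrees=True).as_matrix();g=st['ee_pos']+60*R[:,0]
jaw=np.arctan2(R[1,1],R[0,1])
from ov import draw
draw('side',s,S,250,150,6,dict(lid=(g[0],g[1],jaw-np.pi/2)),g[2]-46)
cv2.imwrite('pics/c18b.png',S)
```

```text
t 23.68 grasp [550.82  -7.63 208.32] jaw 85.9 toolx [ 0. -0. -1.] q [ -1.99  17.08  95.03  -0.    67.88 -87.85] w 17.5 F [-0.67 -1.04 -1.83]
  shift cm [ 3.83 -0.08 -0.08] turn -0.002 alt 3.139
```

View pics/c18.png

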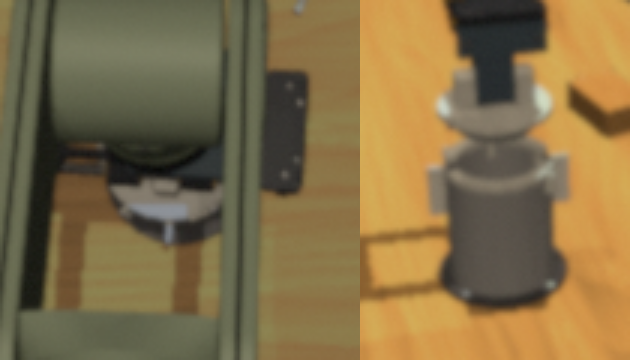

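View pics/c18b.png

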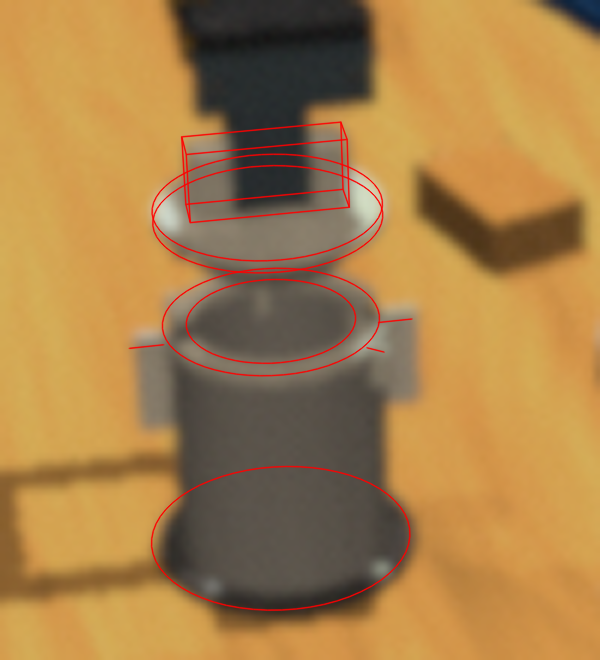

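```bash
cat > edge.py <<'E'
from h import *
from scipy.optimize import minimize
from scipy.ndimage import map_coordinates, gaussian_filter
def fitcirc(n,im,x0,r,z,arc=None,sign=1,yaw=0):
    """maximise |radial gradient| inner-minus-outer brightness on circle"""
    g=gaussian_filter(im.astype(float).mean(2),.6)
    th=np.radians(np.arange(0,360,2.)) if arc is None else np.radians(np.concatenate([np.arange(a,b,2.) for a,b in arc]))
    def prof(p,rr):
        w=np.c_[p[0]+rr*np.cos(th),p[1]+rr*np.sin(th),0*th+z]
        u=w2pix(n,w); return map_coordinates(g,[u[:,1],u[:,0]],order=1)
    def cost(p): return -sign*np.mean(prof(p,r-1.5)-prof(p,r+1.5))
    best=None
    for dx in np.arange(-6,7,1.5):
        for dy in np.arange(-6,7,1.5):
            c=cost((x0[0]+dx,x0[1]+dy))
            if best is None or c<best[0]: best=(c,(x0[0]+dx,x0[1]+dy))
    s=minimize(cost,best[1],method='Nelder-Mead',options=dict(initial_simplex=np.array(best[1])+[[0,0],[1,0],[0,1]]))
    return s.x.round(1),round(-s.fun,1)
E
python3 - <<'E'
from edge import *
t0=cv2.imread('pics/top0.png');t13=cv2.imread('pics/t13.png');s0=cv2.imread('pics/side0.png');s18=cv2.imread('pics/s18.png');s15=cv2.imread('pics/s15.png')
print('lid top0',fitcirc('top',t0,(520,277),52,22), 'side0',fitcirc('side',s0,(520,277),52,22,arc=[(180,250),(300,360)]))
for n,im in(('top',t0),('top',t13),('side',s0),('side',s15)):
    if n=='top': print('can rim out',n,fitcirc(n,im,(550,-8),50,125,arc=[(20,130),(190,300)] ))
    else: print('can rim out side',fitcirc(n,im,(550,-8),50,125,arc=[(20,160)]),fitcirc(n,im,(550,-8),50,125),'inner front',fitcirc(n,im,(550,-8),39,125,arc=[(200,340)],sign=-1),'inner',fitcirc(n,im,(550,-8),39,125,arc=[(20,160),(200,340)],sign=-1),'foot',fitcirc(n,im,(550,-8),62,3,arc=[(200,330)],sign=-1))
print('can inner top',fitcirc('top',t0,(550,-8),39,125,arc=[(20,160),(200,340)],sign=-1))
print('lid now side',fitcirc('side',s18,(550.8,-7.6),52,208.3-46+22,arc=[(180,360)]))
E
```

```text
lid top0 (array([519.5, 277. ]), np.float64(15.9)) side0 (array([521.7, 277.6]), np.float64(18.8))
can rim out top (array([549.2,  -8.3]), np.float64(25.5))
can rim out top (array([549.2,  -8.3]), np.float64(27.3))Traceback (most recent call last):
  File "<stdin>", line 6, in <module>
  File "edge.py", line 17, in fitcirc
    s=minimize(cost,best[1],method='Nelder-Mead',options=dict(initial_simplex=np.array(best[1])+[[0,0],[1,0],[0,1]]))
    res = _minimize_neldermead(fun, x0, args, callback, bounds=bounds,
                               **options)
    fxe = func(xe)
    fx = function(np.copy(x), *(wrapper_args + args))
  File "edge.py", line 11, in cost
    def cost(p): return -sign*np.mean(prof(p,r-1.5)-prof(p,r+1.5))
                                      ~~~~^^^^^^^^^
  File "edge.py", line 10, in prof
    u=w2pix(n,w); return map_coordinates(g,[u[:,1],u[:,0]],order=1)
  File "h.py", line 14, in w2pix
    K,D,e,R=cal(n)
            ~~~^^^
  File "h.py", line 5, in cal
    c=viewer.get_calibration(n)
ValueError: time passes only in moves, steps and waits
```

```bash
python3 - <<'E'
from workcell import viewer
import json
json.dump({n:{k:v.tolist() for k,v in viewer.get_calibration(n).items()} for n in('top','side')},open('cal.json','w'))
E
sed -i "s/    c=viewer.get_calibration(n)/    c={k:np.array(v) for k,v in CAL[n].items()}/; s/^def cal/import json; CAL=json.load(open('\.\/cal.json'))\ndef cal/" h.py
python3 - <<'E'
from edge import *
t0=cv2.imread('pics/top0.png');s0=cv2.imread('pics/side0.png');s18=cv2.imread('pics/s18.png');s15=cv2.imread('pics/s15.png')
for n,im in(('side',s0),('side',s15)):
    print('can rim out side',fitcirc(n,im,(550,-8),50,125,arc=[(20,160)]),fitcirc(n,im,(550,-8),50,125),'inner front',fitcirc(n,im,(550,-8),39,125,arc=[(200,340)],sign=-1),'foot',fitcirc(n,im,(550,-8),62,3,arc=[(200,330)],sign=-1))
print('can inner top',fitcirc('top',t0,(550,-8),39,125,arc=[(200,340)],sign=-1))
print('lid now side',fitcirc('side',s18,(550.8,-7.6),52,208.3-46+22,arc=[(180,360)]),fitcirc('side',s18,(550.8,-7.6),52,208.3-46+22,arc=[(150,210),(330,390)]))
E
```

```text
can rim out side (array([552.3,  -3.7]), np.float64(14.9)) (array([552.4,  -7.8]), np.float64(12.2)) inner front (array([552.6,  -4.4]), np.float64(27.1)) foot (array([551.9, -11.2]), np.float64(19.6))
can rim out side (array([552.2,  -3.6]), np.float64(14.5)) (array([552.5,  -7.6]), np.float64(11.5)) inner front (array([552.6,  -4.6]), np.float64(25.0)) foot (array([552. , -11.2]), np.float64(18.2))
can inner top (array([550.6,  -8. ]), np.float64(17.7))
lid now side (array([552.3,  -6.8]), np.float64(7.0)) (array([552. ,  -6.7]), np.float64(12.8))
```

Calibration calls are now cached. In the side view the can rim is at x≈552.4 and the held lid at x≈552.2, so they agree within about 1 mm. Lowering in stages.

>>> move_arm(moves=[[[2,-0.05,0],0,-1],[[3.3,-0.05,0],0,-1],[[3.3,-0.05,0],0,-1],[[3.6,-0.05,0],0,-1],[[3.9,-0.05,0],0,-1],[[4.1,-0.05,0],0,-1],[[4.3,-0.05,0],0,-1],[[4.3,-0.05,0],0,-1]])

```text
time_s: 24.98
ee_pos: [550.7, -8.5, 225.1]
ee_rot: [-165.7, 90.0, -169.9]
force: [-1.1, -0.6, -1.0]
gripper_width: 17.6
```

Run:
```python
from plan import *
plan((550.5,-8.1,155),86)
s=viewer.grab_frame('side')[:,:,::-1]
cv2.imwrite('pics/c19.png',cv2.resize(s[150:260,250:350],None,fx=5,fy=5))
```

```text
t 24.98 grasp [550.71  -8.48 165.11] jaw 85.8 toolx [-0. -0. -1.] q [ -2.08  19.11  98.73  -0.    62.18 -87.9 ] w 17.6 F [-1.08 -0.57 -0.96]
  shift cm [ 1.01  0.04 -0.02] turn -0.003 alt 3.139
```

View pics/c19.png

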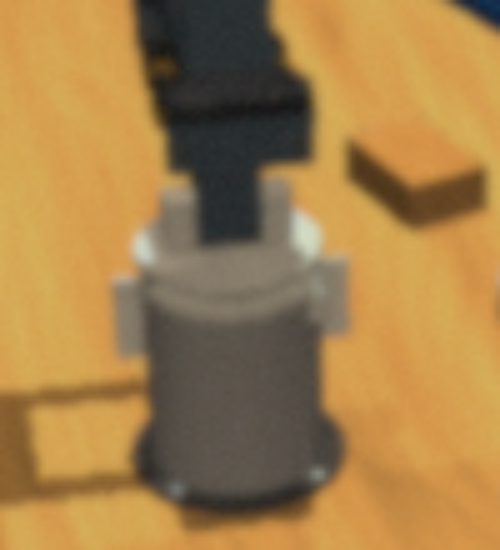

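At this height the lugs are already inside the collar and there's no contact force, so I'll continue down.

>>> move_arm(moves=[[[0.3,0,0],0,-1],[[0.6,0,0],0,-1],[[0.8,0,0],0,-1],[[0.95,0,0],0,-1],[[0.95,0,0],0,-1]])

```text
time_s: 25.65
ee_pos: [550.8, -8.5, 216.0]
ee_rot: [-13.9, 90.0, -18.1]
force: [0.2, 1.0, -0.0]
gripper_width: 17.9
```

Run:
```python
from plan import *
plan((550.5,-8.1,155),86)
```

```text
t 25.65 grasp [550.82  -8.52 155.96] jaw 85.8 toolx [ 0. -0. -1.] q [ -2.08  19.59  99.47  -0.01  60.93 -87.9 ] w 17.9 F [ 0.16  0.99 -0.05]
  shift cm [ 0.1   0.04 -0.03] turn -0.003 alt 3.139
```

>>> move_arm(moves=[[[0.1,0,0],0,-1],[[0.15,0,0],0,-1],[[0.2,0,0],0,-1],[[0.2,0,0],0,-1]])

```text
time_s: 26.15
ee_pos: [550.8, -8.5, 215.9]
ee_rot: [-1.7, 89.9, -5.8]
force: [-4.4, 0.2, 12.3]
gripper_width: 18.1
```

Run:
```python
from plan import *
plan((550.5,-8.1,155),86)
s=viewer.grab_frame('side')[:,:,::-1]
cv2.imwrite('pics/c20.png',cv2.resize(s[150:260,250:350],None,fx=5,fy=5))
```

```text
t 26.15 grasp [550.84  -8.48 155.92] jaw 85.8 toolx [ 0. -0. -1.] q [ -2.08  19.56  99.52  -0.01  60.84 -87.91] w 18.1 F [-4.39  0.21 12.26]
  shift cm [ 0.09  0.04 -0.03] turn -0.003 alt 3.139
```

View pics/c20.png

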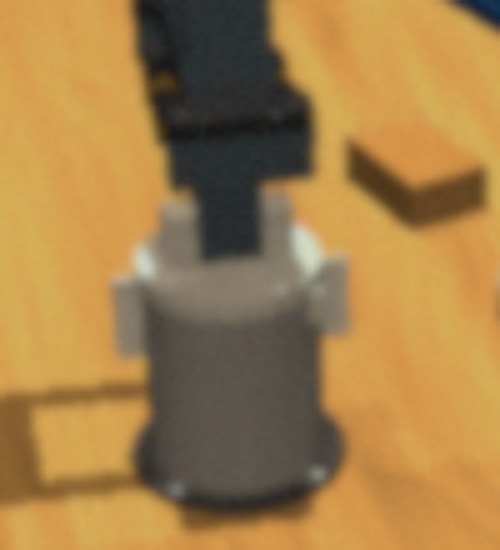

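Seated: 12 N at grasp height 155.9, against 155.95 expected from the pick-up height. I'll ease off 1 mm and twist clockwise gradually.

>>> move_arm(moves=[[[-0.08,0,0],0,-1],[[-0.08,0,0],0.08,-1],[[-0.08,0,0],0.16,-1],[[-0.08,0,0],0.24,-1],[[-0.08,0,0],0.32,-1],[[-0.08,0,0],0.32,-1]])

```text
time_s: 26.95
ee_pos: [551.4, -8.7, 215.9]
ee_rot: [12.3, 89.9, -10.2]
force: [-0.5, -0.3, 5.5]
gripper_width: 17.8
```

Run:
```python
from plan import *
plan((550.5,-8.1,155.9),48.5); print(status.state()['torque'])
```

```text
t 26.95 grasp [551.51  -8.71 155.93] jaw 67.5 toolx [ 0. -0. -1.] q [ -2.09  19.59  99.47  -0.02  60.81 -69.54] w 17.8 F [-0.5  -0.31  5.48]
  shift cm [ 0.    0.02 -0.1 ] turn 0.331 alt -2.811
[ 0.02  0.28 -0.07]
```

Turning freely, with 0.07 N m and 5.5 N. I'll finish to half travel.

>>> move_arm(moves=[[[0,0,0],0.08,-1],[[0,0,0],0.16,-1],[[0,0,0],0.24,-1],[[0,0,0],0.3,-1],[[0,0,0],0.33,-1],[[0,0,0],0.33,-1],[[0,0,0],0.33,-1]])

```text
time_s: 27.82
ee_pos: [551.3, -8.8, 215.9]
ee_rot: [22.7, 89.9, -18.8]
force: [-1.1, -2.1, 6.6]
gripper_width: 17.7
```

Run:
```python
from plan import *
from ov import *
plan((550.5,-8.1,155.9),48.5); st=status.state(); print(st['torque'])
def av(n,k=3): return np.mean([viewer.grab_frame(n).astype(float) for _ in range(k)],0)[:,:,::-1].clip(0,255).astype(np.uint8)
t=av('top');s=av('side')
cv2.imwrite('pics/t21.png',t);cv2.imwrite('pics/s21.png',s)
p=dict(can=(552,-7,np.radians(-4)));
S0=cv2.resize(s[150:250,255:345],None,fx=6,fy=6,interpolation=cv2.INTER_CUBIC)
cv2.imwrite('pics/c21a.png',S0)
T=cv2.resize(t[180:260,270:370],None,fx=7,fy=7,interpolation=cv2.INTER_CUBIC)
cv2.imwrite('pics/c21b.png',T)
```

```text
t 27.82 grasp [551.45  -8.86 155.91] jaw 48.6 toolx [ 0. -0. -1.] q [ -2.09  19.59  99.47  -0.04  60.81 -50.65] w 17.7 F [-1.1  -2.09  6.59]
  shift cm [ 0.   -0.   -0.11] turn 0.001 alt -3.14
[-0.08  0.26 -0.04]
```

View pics/c21a.png

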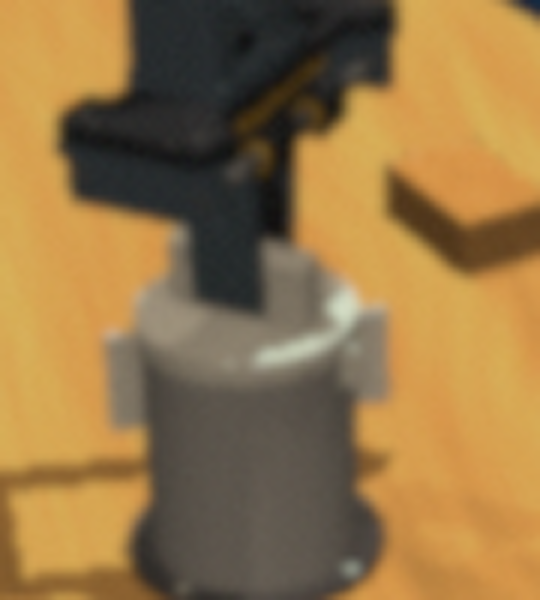

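View pics/c21b.png

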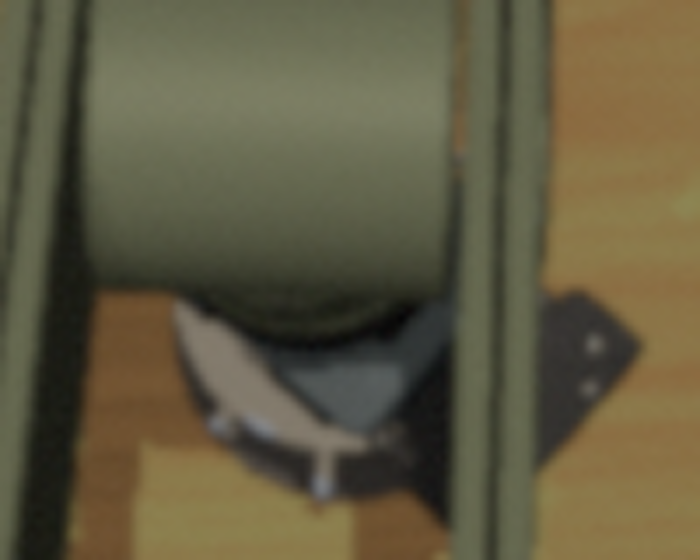

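Run:
```python
from plan import *
from ov import *
s=cv2.imread('pics/s21.png')
M['bar']=box(-36,36,-9,9,22,56)
S=[view('side',s,255,150,70,65,5.5,dict(bar=(552.5,-7.5,np.radians(a))),109) for a in(-36.5,-41.5)]
cv2.imwrite('pics/c22.png',np.hstack(S))
# canister yaw from rib ends/markers, top t13
from scipy.ndimage import map_coordinates
t=cv2.imread('pics/t13.png').astype(float).mean(2)
c=(549.4,-8.2)
for r,z in((57,122),(62,118)):
    out=[]
    th=np.radians(np.arange(-180,180,1.))
    w=np.c_[c[0]+r*np.cos(th),c[1]+r*np.sin(th),0*th+z]; u=w2pix('top',w); v=map_coordinates(t,[u[:,1],u[:,0]],order=1)
    for a0 in(-4,176,-41.5,138.5):
        d=(np.degrees(th)-a0+180)%360-180; m=abs(d)<10
        wt=np.clip(v[m]-np.percentile(v[m],30),0,None); out.append((a0,round(float(a0+(d[m]*wt).sum()/wt.sum()),1),round(v[m].max()-v[m].min())))
    print(r,out)
```

```text
57 [(-4, -1.6, 31), (176, 176.3, 74), (-41.5, -40.0, 33), (138.5, 137.7, 65)]
62 [(-4, -1.7, 24), (176, 175.9, 55), (-41.5, -43.8, 12), (138.5, 134.5, 24)]
```

View pics/c22.png

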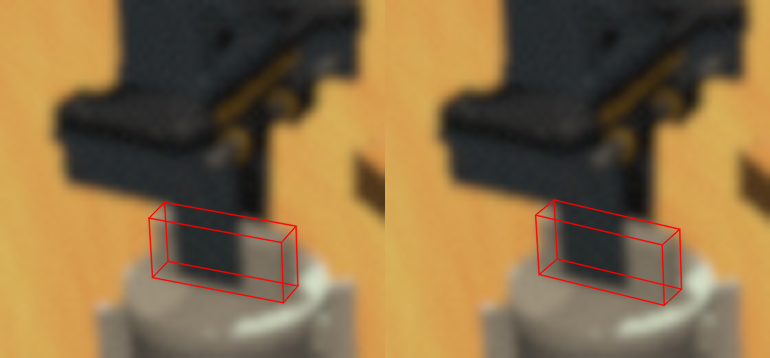

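The bar overlay at -41.5° fits, with the bar at about (235,245). The two half-travel ribs average -41.2°, and the bar is at -41.4°. Next a quick bystander check, then hand in.

Run:
```python
from plan import *
a=cv2.imread('pics/top0.png');b=cv2.imread('pics/t21.png')
for n,(x,y,w,h) in dict(carton=(185,130,50,45),tape=(255,110,50,45),driver=(350,98,55,82)).items():
    g=lambda i:i[y:y+h,x:x+w].astype(np.float32).mean(2)
    print(n,cv2.phaseCorrelate(g(a),g(b)),np.abs(g(a)-g(b)).mean().round(1))
plan((551.4,-8.8,155.9),48.5)
print(env.job_done())
```

```text
carton ((-0.01655987400984671, 0.47268027278103375), 0.9331255366007487) 4.4
tape ((-0.09069900998297697, 0.5426947772847299), 0.9296135787963867) 4.7
driver ((-0.02103043037515917, -0.027668981620891486), 1.0014861113936813) 4.1
t 28.12 grasp [551.45  -8.85 155.94] jaw 48.6 toolx [ 0. -0. -1.] q [ -2.09  19.59  99.47  -0.04  60.81 -50.65] w 18.2 F [-0.26 -0.67  6.6 ]
  shift cm [0.   0.01 0.01] turn 0.001 alt -3.14
the job is handed in; nothing more can be done
None
```

I put the foot, bracket and buffer into the canister, seated the lid fully down through the gaps and turned it clockwise to half travel. I handed the job in at 28.1 s, still gripping the bar.

**Last checks:**
- **Seating:** the lid stopped at grasp height 155.9 mm, as expected from the pick-up height. The arm presses it down with about 6.6 N.
- **Angle:** the bar is at -41.4° in world yaw, and the half-travel ribs measure about -41.2°. The turning torque was about 0.04 N m, so the lid is well short of the click. The canister's angle is uncertain by about 1°, because the +x long rib alone read -1.6° and the -x one -3.7°.
- **Foot and bracket:** both were visible inside the can before the lid went on.
- **Buffer:** I did not see it directly after the drop. Dark curved edges under the bracket, the empty bench in both views and the lid seating freely all point to it being inside, under the bracket.
- **Bystanders:** I touched none of them. Comparing the top pictures showed no shift for the screwdriver, but about half a pixel for the carton and tape. That is about 1 mm; I took it for lighting or noise and did not check further.
- **Cameras:** the two views disagreed by about 2–3 mm in x, so I aligned the lid using the offset between can and lid within each view.

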